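Gauge the connector thread

TASK

Pick up the steel ring gauge, lower it level over the upright connector shell on the torque meter and screw it down clockwise, regripping and counting the turns, until it is against its stop and the resistance rises. Tighten gently, just until the meter's pointer has gone past the first long mark and stayed there for a moment, never as far as the second long mark, then let go and leave the gauge screwed down with the other things undisturbed.

Things in the scene. Friction and masses are not known exactly. Their poses are not given: they have to be found in the camera images.
- gauge: The ring gauge: loose knurled steel ring lying flat, 56 mm outside diameter, 36 mm bore, 26 mm high, 0.2 to 0.4 kg. Origin: centre of its underside, z up. In the bore, 5 mm above the underside, three round pins of 3.6 mm diameter, 120 degrees apart, one along its x axis, point inwards to 13 mm from the axis; they run between the thread ridges.
- meter: The bench torque meter, fixed: grey box 150 x 150 x 50 mm, white dial disc on top. Origin: centre of its underside, z up, x is where the pointer rests. On its middle, on a sprung stage (dark disc, 60 mm diameter, 7.5 mm high), stands the upright aluminium connector shell. Below the thread is a 48 mm stop shoulder whose top lies 70 to 78 mm above the bench, exact height unknown.
- thread (a point): On the shell's axis where the ridges begin, 102 mm above the bench. Below: 24 mm core, three right-hand ridges of 33.6 mm outside diameter, lead 27 mm per turn (clockwise from above goes down). Pushed straight down the gauge lands on them with its underside 90 to 101 mm above the bench, stays when let go, and from there needs 0.4 to 1.4 turns until tight.
- nose (a point): Top of the shell, on its axis, 114 mm above the bench: a smooth cone, 12 mm across here, widening to the 24 mm core 10 mm lower; it centres the gauge's pins. When screwed home the nose stands 10 to 18 mm out of the gauge. If the gauge binds within the first 0.3 turn, a pin butts on the beginning of a ridge: turn back a little, press down, go on.
- mark (a point): The first long thick mark on the dial (0.35 rad), 60 mm from the axis, 51 mm above the bench. The second lies at 0.65 rad, further clockwise. Thin short marks every 0.1 rad.
- torque (a joint): Twist of the sprung stage and shell, rad, positive clockwise from above, 0 at rest, spring 1 N m per rad; shown by a black pointer reaching 62 mm from the axis. Pressed down with 5 N it stays under about 0.15 while the gauge runs down, under about 0.2 as the gauge meets the shoulder, and after some 0.5 rad of play it climbs by about half the further turn. First long mark 0.35, second 0.65.
- driver: Bystander: a screwdriver lying on the bench, about 0.2 m long. Leave alone.
- board: Bystander: a small green circuit board, 70 x 45 mm, 16 mm high, lying on the bench. Leave alone.
- spacer: Bystander: a plain smooth aluminium spacer ring, 42 mm outside diameter, 12 mm high, no pins. Leave alone.
- tray: Bystander: an open parts tray, 110 x 150 mm, 40 mm high. Leave alone.

How it is judged:
By the outcome, as a careful person would: the job done as asked, in the order asked, and still so for the second after the job is handed in, with the robot touching nothing.
It also fails if it takes over 72 s, if anything falls off the work surface, if the arm or the gripper's body presses on something with over 40 N, if the wrist force passes 120 N, or if a joint passes its speed limit or range.

ROBOT

A 6-joint arm with a two-finger parallel gripper is mounted at the origin on the work surface. World frame = base frame: x ahead of the robot, y to its left, z up, the work surface at z = 0. Lengths are in mm, angles in rad, forces in N, time in s.
With the tool pointing down it reaches from about 300 to 775 mm from the base axis. Payload 14.6 kg.
Tool frame: the origin (TCP) lies at the very end of the fingers, on their centre line; the grasp point (between the pads) lies 19 mm behind it; z points along the fingers, y is the line along which they close (so a half turn about z gives the same grasp; the last joint's range is limited). The gripper opens to 94 mm and grips with 3 to 60 N. Pads are 16 mm wide; open, the fingers measure 119 mm over their backs; the gripper's body (75 mm by 177 mm) begins 78 mm behind the grasp point.
Start: joints at [1.15, 0.3, 1.521, -0, 1.321, -0.067], TCP at [190.553, 515.925, 205.446] pointing down, gripper open.
Joint ranges: [-3.03, 3.03], [-0.79, 2.21], [0.23, 2.52], [-1.04, 4.18], [0, 3.07], [-2.55, 2.55]. Speed limits (rad/s): [2.22, 2.22, 2.57, 3.14, 3.14, 3.14].

INTERFACE

Orientations are given as [roll, pitch, yaw] about the fixed x, y, z axes, in that order (R = Rz(yaw) Ry(pitch) Rx(roll)).
In Python, from cell import manip, eyes, ticket gives the robot as it stands. The module is installed in compiled form; this text tells all that it offers.
- The arm moves only by the tool arm_command, never from a script. Its argument "plan" is a list of rows, each a list of 5 numbers: the opening, from -1 (shut) to 1 (fully open), then the shift along the tool's x, y, z in m, then the turn about the tool's z in rad. In form: [[jaw, dx, dy, dz, roll], ...]. A call has 1 to 20 rows; each row shifts and turns the commanded pose from where the row before left it, along the tool's axes as they then stand; what a row does not reach is not made up. A row lasts 1/8 s, in which the tool goes at most 62.5 mm and 10.7 degrees, less where a joint would pass 70% of its speed; a pose out of reach is approached as far as the arm can. A call is refused whole if a number of a shift passes 0.0625 or a number of a turn 0.188, either way. A call with a gripper value outside its range is refused whole. The fingers move at their own pace and stop on an object; "newtons" is the grip in N (left out, the last holds). Time passes only in rows, so rows that do not move let the fingers close. It gives the time, the measured TCP pose, the force, the opening and the grip force at its end, in the units of the state.
- manip.read_state(): the state, without advancing time (a new reading comes with each control period).
- eyes.camera(name): name is "scene" or "top"; returns a dict with "img" (384x512x3 uint8, blue, green, red), "z_map" (384x512 float32, mm along the optical axis (not along the pixel's ray), 0 where there is no reading), "fx", "fy", "cx", "cy" (pixels), "dist" ([k1, k2, p1, p2, k3] as OpenCV has them; the pictures are not rectified), "eye" and "orientation" of the camera in the world. Camera axes: x right, y down, z forward; pixel columns grow to the right and rows downward; lengths in mm; the calibration is good to about 2 mm. A picture is of the moment at which its call begins.
- ticket.sign_off(): hands the job in; it is judged then, once.
The state is a dict: "clock": time; "joints": joint angles; "qd": joint speeds; "effort": joint torques, N m; "eef_pos": TCP position; "eef_rot": TCP orientation; "wrist_force": force on the tool from outside, world axes, zero at the start; "moment": the same for the moment, N m; "finger_gap": finger opening in mm; "finger_force": force on a finger pad.
Only numpy, scipy, OpenCV 4.12 (cv2) and the standard library are available. Lean on these libraries where they do the work, as an engineer would, in place of code of your own. Each camera call takes 0.05 s, during which the arm holds its last target. There are 200 camera calls.

## Working session

There is one attempt and no reset: what is moved stays moved. The work goes in short steps, Python scripts to look and compute and a tool call to move; the robot and the scene stay as the last step left them, time stands still between calls to the robot, and variables do not carry over. Pictures are saved under pics/ and viewed, at most 10 in all, crops included, and the job is handed in when it is done.

Besides the shell and the picture viewer there is one more tool, called after "Emit:" as name(argument=value, ...) on one line, values as JSON. arm_command: Moves the arm, as the interface text tells. Its arguments: {"type":"object","properties":{"plan":{"type":"array"},"newtons":{"type":"number"}},"required":["plan"]}

```bash
mkdir -p pics
cat > h.py <<'E'
import numpy as np, cv2
from cell import manip, eyes, ticket
from scipy.spatial.transform import Rotation as R
def cam(n,save=None):
    c=eyes.camera(n)
    if save: cv2.imwrite('pics/'+save,c['img'])
    return c
def rot(c):
    o=np.array(c['orientation'],float)
    return o if o.shape==(3,3) else R.from_euler('xyz',o).as_matrix()
def K(c): return np.array([[c['fx'],0,c['cx']],[0,c['fy'],c['cy']],[0,0,1.]])
def rays(c,uv):
    p=cv2.undistortPoints(np.array(uv,float).reshape(-1,1,2),K(c),np.array(c['dist'],float)).reshape(-1,2)
    return np.c_[p,np.ones(len(p))]
def atz(c,uv,z):  # intersect with plane
    d=rays(c,uv)@rot(c).T; e=np.array(c['eye'],float)
    return e+d*((z-e[2])/d[:,2])[:,None]
def cloud(c):
    h,w=c['z_map'].shape; v,u=np.mgrid[:h,:w]
    P=rays(c,np.c_[u.ravel(),v.ravel()])*c['z_map'].reshape(-1,1)
    return (P@rot(c).T+np.array(c['eye'])).reshape(h,w,3)
def proj(c,P):
    Rm=rot(c).T; rv=cv2.Rodrigues(Rm)[0]; t=-Rm@np.array(c['eye'],float)
    return cv2.projectPoints(np.array(P,float).reshape(-1,1,3),rv,t,K(c),np.array(c['dist'],float))[0].reshape(-1,2)
E
python3 - <<'E'
from h import *
for n in('scene','top'):
    c=cam(n,n+'0.png'); print(n,c['eye'],c['orientation'],c['fx'])
print(manip.read_state())
a=[cv2.imread(f'pics/{n}0.png') for n in('scene','top')]
E
```

```text
scene [1194.78522224  120.07391161  734.64911948] [-2.34658457 -0.01905138  1.7785927 ] 418.41196117612213
top [ 493.44467379    5.99011663 1007.0185011 ] [-3.01747231e+00  2.16152501e-03 -1.56269608e+00] 478.8793020259825
{'clock': 0.1, 'joints': array([ 1.15039287e+00,  3.00405169e-01,  1.52151691e+00,  7.27957469e-06,
        1.32071483e+00, -6.65739825e-02]), 'qd': array([-0.00075248, -0.00165281, -0.00181376,  0.00062449,  0.0003117 ,
        0.000146  ]), 'effort': array([ 1.89027873e-03, -5.32638967e+01, -3.53287768e+01,  7.09854439e-02,
        2.34634423e-02, -8.92676712e-05]), 'eef_pos': array([190.46070108, 515.71492781, 204.94964446]), 'eef_rot': array([-3.14055118e+00, -7.65045620e-05,  2.78776133e+00]), 'wrist_force': array([-0.17916161,  0.34288956, -0.23002778]), 'moment': array([-0.00608407,  0.03034506, -0.0329987 ]), 'finger_force': 0.0, 'finger_gap': 93.80168071294825}
```

View pics/top0.png

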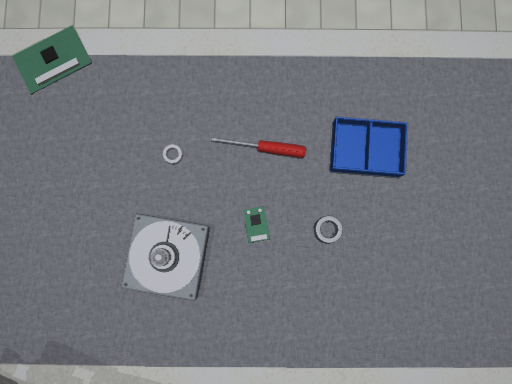

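View pics/scene0.png

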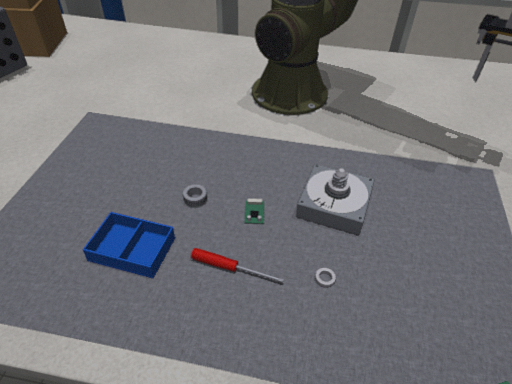

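Top view: gauge at (328,229), meter at (164,257) with the pointer near (168,234) and marks to its right; spacer (172,154), board (256,224), driver, tray. The scene view agrees: gauge at (195,195), meter at (337,197).

Run:
```python
from h import *
def fit(P): # minimal enclosing + lsq circle centre
    (x,y),r=cv2.minEnclosingCircle(P[:,:2].astype(np.float32)); return np.round([x,y,r],1), np.round(P.mean(0),1), len(P)
for n in('top','scene'):
    c=cam(n); W=cloud(c); ok=c['z_map']>0
    g0=atz(c,[[328,229]] if n=='top' else [[195,191]],26)[0]; m0=atz(c,[[164,257]] if n=='top' else [[340,186]],70)[0]
    print(n,g0.round(1),m0.round(1))
    d=lambda p:np.hypot(W[...,0]-p[0],W[...,1]-p[1])
    m=ok&(d(g0)<45)&(W[...,2]>20)&(W[...,2]<34); print('gauge',fit(W[m]))
    for lo,hi in((45,56),(56,63),(66,82),(84,100),(100,112),(112,120)):
        m=ok&(d(m0)<(120 if lo<50 else 50))&(W[...,2]>lo)&(W[...,2]<hi)
        if m.sum()>3: print(lo,hi,fit(W[m]))
        if lo==45: print(cv2.minAreaRect(W[m][:,:2].astype(np.float32)))
c=cam('top')
a=cv2.resize(c['img'][200:310,110:220],(600,600),interpolation=cv2.INTER_CUBIC)
cv2.imwrite('pics/t1.png',a)
```

```text
top [ 529.8 -149.6   26. ] [471.3 176.1  70. ]
gauge (array([ 530.1, -150.8,   28.5]), array([ 530. , -150. ,   25.9]), 361)
45 56 (array([472.6, 179.5, 103.4]), array([471.7, 178.1,  50.8]), 4974)
((472.2549743652344, 179.823974609375), (150.72784423828125, 150.1978759765625), 81.10663604736328)
56 63 (array([482. , 179.7,  39. ]), array([474.5, 175. ,  58.5]), 207)
66 82 (array([472.5, 180. ,  24.1]), array([472.6, 173.7,  72.7]), 213)
84 100 (array([472. , 180.1,  17. ]), array([472.9, 175.4,  95. ]), 70)
100 112 (array([472.4, 180. ,  16.7]), array([472.6, 178.8, 105.5]), 148)
112 120 (array([472.3, 179.4,   7.6]), array([472. , 179.2, 114. ]), 48)
scene [ 526.1 -151.3   26. ] [477.6 183.   70. ]
gauge (array([ 530.9, -151.8,   29. ]), array([ 532.4, -152.1,   24.9]), 227)
45 56 (array([472.7, 179.1, 104.5]), array([485.7, 179.2,  49.9]), 2425)
((473.2919616699219, 178.85052490234375), (148.71751403808594, 152.39002990722656), 81.01249694824219)
56 63 (array([487.9, 179.2,  38.7]), array([487.6, 178.2,  57.9]), 115)
66 82 (array([473.4, 177.8,  24.5]), array([483.2, 178.3,  72.4]), 177)
84 100 (array([473.7, 177.9,  17. ]), array([482. , 178.9,  92.9]), 88)
100 112 (array([475.2, 178.5,  16.6]), array([478.4, 179. , 105.3]), 74)
112 120 (array([472.6, 178.2,   6.9]), array([473.3, 178.5, 113.5]), 21)
```

View pics/t1.png

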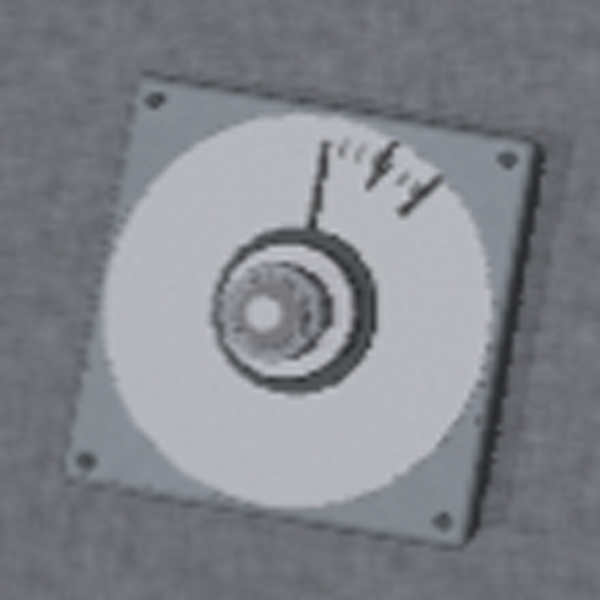

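The crop shows the pointer tip at (325,145), with the first long mark at (382,165) and the second at (420,195), clockwise from it. Gauge is at about (530.4,-151), the shell axis at (472.5,179). Positive tool roll is clockwise from above.

Emit:
arm_command(plan=[[0.6,-0.0323,-0.0299,0,0],[0.6,-0.0323,-0.0299,0,0],[0.6,-0.0323,-0.0299,0,0],[0.6,-0.0323,-0.0299,0,0],[0.6,-0.0323,-0.0299,0,0],[0.6,-0.0323,-0.0299,0,0],[0.6,-0.0323,-0.0299,0,0],[0.6,-0.0323,-0.0299,0,0],[0.6,-0.0323,-0.0299,0,0],[0.6,-0.0323,-0.0299,0,0],[0.6,-0.0323,-0.0299,0,0],[0.6,-0.0323,-0.0299,0,0],[0.6,-0.0323,-0.0299,0,0],[0.6,-0.0323,-0.0299,0,0],[0.6,-0.0323,-0.0299,0,0],[0.6,-0.0323,-0.0299,0,0],[0.6,-0.0323,-0.0299,0,0],[0.6,0,0,0.04,0],[0.6,0,0,0.04,0],[0.6,0,0,0.04,0]], newtons=15)

```text
clock: 2.75
eef_pos: [529.4, -151.2, 84.2]
eef_rot: [-3.142, 0.0, 2.788]
wrist_force: [0.6, -0.3, -0.9]
finger_gap: 75.4
finger_force: 0.0
```

```bash
cat >> h.py <<'E'
def st(): 
    s=manip.read_state(); print(round(s['clock'],2),'pos',s['eef_pos'].round(1),'rot',s['eef_rot'].round(3),'j6',s['joints'][5].round(3),'F',s['wrist_force'].round(1),'M',s['moment'].round(2),'gap',round(s['finger_gap'],1),'ff',round(s['finger_force'],1)); return s
def shift(t):
    s=st(); M=R.from_euler('xyz',s['eef_rot']).as_matrix(); print('shift m',(M.T@(np.array(t)-s['eef_pos'])/1000).round(4))
E
python3 -c "
from h import *
shift([530.4,-151,3])"
```

```text
2.75 pos [ 529.4 -151.2   84.2] rot [-3.142  0.     2.788] j6 -1.562 F [ 0.6 -0.3 -0.9] M [ 0.   -0.08 -0.  ] gap 75.4 ff 0.0
shift m [-0.0009  0.0006  0.0812]
```

Emit:
arm_command(plan=[[0.6,-0.0009,0.0006,0.02,0],[0.6,0,0,0.03,0],[0.6,0,0,0.02,0],[0.6,0,0,0.011,0],[0.6,0,0,0,0],[-1,0,0,0,0],[-1,0,0,0,0],[-1,0,0,0,0],[-1,0,0,0,0],[-1,0,0,0,0],[0.6,0,0,0,0],[0.6,0,0,0,0],[0.6,0,0,0,0.187],[0.6,0,0,0,0.187],[0.6,0,0,0,0.187],[0.6,0,0,0,0.187],[0.6,0,0,0,0.187],[0.6,0,0,0,0.187],[0.6,0,0,0,0.187],[0.6,0,0,0,0.187]], newtons=15)

```text
clock: 5.25
eef_pos: [530.5, -150.9, 4.3]
eef_rot: [-3.141, -0.0, 1.286]
wrist_force: [-0.8, -0.3, -1.0]
finger_gap: 74.9
finger_force: 0.0
```

Emit:
arm_command(plan=[[0.6,0,0,0,0],[-1,0,0,0,0],[-1,0,0,0,0],[-1,0,0,0,0],[-1,0,0,0,0],[-1,0,0,0,0]], newtons=25)

```text
clock: 6.0
eef_pos: [530.5, -150.9, 4.4]
eef_rot: [-3.141, -0.0, 1.292]
wrist_force: [-0.5, -0.2, -0.8]
finger_gap: 56.3
finger_force: 25.0
```

Emit:
arm_command(plan=[[-1,0,0,-0.02,0],[-1,0,0,-0.04,0],[-1,0,0,-0.05,0],[-1,0,0,-0.05,0],[-1,0,0,0,-0.187],[-1,0,0,0,-0.187],[-1,0,0,0,-0.187],[-1,0,0,0,-0.187],[-1,0,0,0,-0.187],[-1,0,0,0,-0.187],[-1,0,0,0,-0.187],[-1,0,0,0,-0.187]])

```text
clock: 7.5
eef_pos: [530.4, -150.8, 164.2]
eef_rot: [3.142, -0.001, 2.794]
wrist_force: [-0.3, -0.5, -1.4]
finger_gap: 55.9
finger_force: 25.0
```

```bash
python3 -c "
from h import *
shift([472.5,179.2,164])"
```

```text
7.5 pos [ 530.4 -150.8  164.2] rot [ 3.142e+00 -1.000e-03  2.794e+00] j6 -1.567 F [-0.3 -0.5 -1.4] M [-0.    0.    0.05] gap 55.9 ff 25.0
shift m [0.1668 0.2906 0.0003]
```

Emit:
arm_command(plan=[[-1,0.02085,0.0363,0,0],[-1,0.02085,0.0363,0,0],[-1,0.02085,0.0363,0,0],[-1,0.02085,0.0363,0,0],[-1,0.02085,0.0363,0,0],[-1,0.02085,0.0363,0,0],[-1,0.02085,0.0363,0,0],[-1,0.02085,0.0363,0,0],[-1,0,0,0,-0.185],[-1,0,0,0,-0.185],[-1,0,0,0,-0.185],[-1,0,0,0,-0.185],[-1,0,0,0,-0.185],[-1,0,0,0,-0.185],[-1,0,0,0,-0.185],[-1,0,0,0,-0.185],[-1,0,0,0,0],[-1,0,0,0,0]])

```text
clock: 9.75
eef_pos: [474.7, 179.3, 164.4]
eef_rot: [3.141, -0.0, -2.02]
wrist_force: [-0.3, -0.8, -2.7]
finger_gap: 55.5
finger_force: 25.0
```

Run:
```python
from h import *
shift([472.5,179.2,130])
c=cam('scene')
cv2.imwrite('pics/s2.png',cv2.resize(c['img'][60:260,250:450],(600,600),interpolation=cv2.INTER_CUBIC))
```

```text
9.75 pos [474.7 179.3 164.4] rot [ 3.141 -0.    -2.02 ] j6 -2.404 F [-0.3 -0.8 -2.7] M [ 0.06 -0.02  0.04] gap 55.5 ff 25.0
shift m [0.001  0.0019 0.0344]
```

View pics/s2.png

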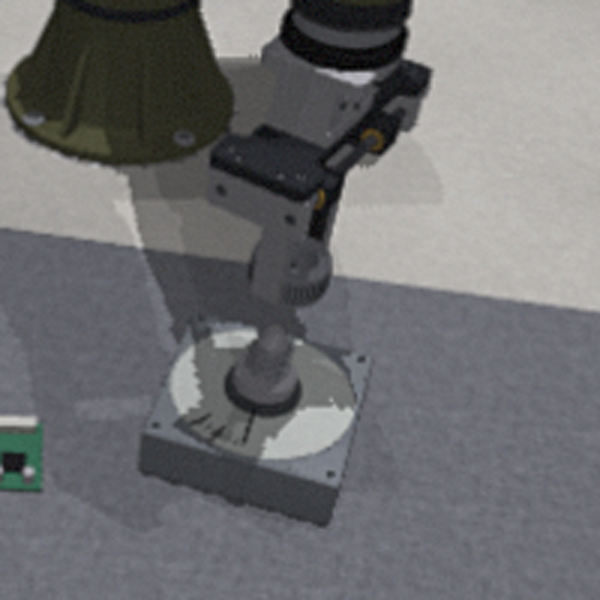

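The gauge is held level above the shell, crop (290,270), with the nose at (275,335) and the pointer visible at (247,425).

Emit:
arm_command(plan=[[-1,0.001,0.0019,0.02,0],[-1,0,0,0.02,0],[-1,0,0,0.005,0],[-1,0,0,0.004,0],[-1,0,0,0.004,0],[-1,0,0,0.003,0],[-1,0,0,0,0]])

```text
clock: 10.68
eef_pos: [472.5, 179.2, 108.4]
eef_rot: [3.142, -0.0, -2.015]
wrist_force: [-0.8, 0.1, -2.5]
finger_gap: 55.9
finger_force: 25.0
```

```bash
python3 -c "
from h import *
st()"
```

```text
10.68 pos [472.5 179.2 108.4] rot [ 3.142 -0.    -2.015] j6 -2.407 F [-0.8  0.1 -2.5] M [0.14 0.06 0.03] gap 55.9 ff 25.0
```

Emit:
arm_command(plan=[[-1,0,0,0.0015,0],[-1,0,0,0.0015,0],[-1,0,0,0.001,0],[-1,0,0,0,0]])

```text
clock: 11.18
eef_pos: [472.5, 179.2, 104.4]
eef_rot: [3.141, -0.0, -2.015]
wrist_force: [-0.4, 0.3, -2.6]
finger_gap: 55.7
finger_force: 25.0
```

Emit:
arm_command(plan=[[-1,0,0,0.001,0],[-1,0,0,0.001,0],[-1,0,0,0,0]])

```text
clock: 11.55
eef_pos: [472.6, 179.2, 102.4]
eef_rot: [3.142, -0.0, -2.015]
wrist_force: [-0.2, 0.4, -2.6]
finger_gap: 55.6
finger_force: 25.0
```

Emit:
arm_command(plan=[[-1,0,0,0.001,0],[-1,0,0,0.001,0],[-1,0,0,0,0]])

```text
clock: 11.92
eef_pos: [472.6, 179.2, 100.4]
eef_rot: [3.142, -0.0, -2.015]
wrist_force: [0.3, -0.4, -1.1]
finger_gap: 56.1
finger_force: 25.0
```

Emit:
arm_command(plan=[[-1,0,0,0.001,0],[-1,0,0,0,0]])

```text
clock: 12.18
eef_pos: [472.8, 179.3, 99.9]
eef_rot: [-3.141, 0.0, -2.015]
wrist_force: [-1.0, 0.3, 4.7]
finger_gap: 55.7
finger_force: 25.0
```

Emit:
arm_command(plan=[[-1,0,0,0.0005,0],[-1,0,0,0,0]])

```text
clock: 12.42
eef_pos: [472.9, 179.3, 99.7]
eef_rot: [-3.141, 0.001, -2.015]
wrist_force: [-2.2, -1.4, 8.3]
finger_gap: 55.6
finger_force: 25.0
```

Emit:
arm_command(plan=[[-1,0,0,0.0005,0.15],[-1,0,0,0.0006,0.15],[-1,0,0,0.0006,0.15],[-1,0,0,0,0]])

```text
clock: 12.92
eef_pos: [473.2, 179.4, 97.8]
eef_rot: [-3.141, 0.002, -2.465]
wrist_force: [0.9, -0.2, 5.3]
finger_gap: 56.0
finger_force: 25.0
```

```bash
cat >> h.py <<'E'
A=np.array([472.5,179.2])
def tq(n=1):
    "pointer angle (cw from meter x at yaw -8.9deg) from scene: darkest radial line on dial"
    c=cam('scene'); g=cv2.cvtColor(c['img'],cv2.COLOR_BGR2GRAY).astype(np.float32)
    th=np.arange(-0.3,0.95,0.01); out=[]
    for t in th:
        a=np.radians(-8.9)-t; r=np.linspace(40,53,14)
        uv=proj(c,np.c_[A[0]+r*np.cos(a),A[1]+r*np.sin(a),0*r+51.]).astype(np.float32)
        out.append(cv2.remap(g,uv[:,:1],uv[:,1:],cv2.INTER_LINEAR).mean())
    out=np.array(out); bg=cv2.blur(out.reshape(1,-1),(31,1),borderType=cv2.BORDER_REFLECT).ravel(); d=bg-out
    i=d.argmax(); print('torque',th[i].round(2),'depth',d[i].round(1)); return c,th,d
E
python3 - <<'E'
from h import *
st(); c,th,d=tq()
print(d[::3].round(0).tolist())
E
```

```text
12.93 pos [473.2 179.4  97.8] rot [-3.141e+00  2.000e-03 -2.465e+00] j6 -1.957 F [ 0.9 -0.2  5.3] M [ 0.06 -0.22 -0.03] gap 56.0 ff 25.0
torque 0.02 depth 45.2
[0.0, 1.0, 1.0, 1.0, -4.0, -12.0, -23.0, -29.0, -24.0, 3.0, 38.0, 42.0, 18.0, -6.0, -13.0, -7.0, -2.0, -0.0, -0.0, -0.0, 0.0, 4.0, 8.0, 7.0, 2.0, -1.0, -2.0, -3.0, -3.0, -2.0, -1.0, 1.0, 4.0, 5.0, 2.0, -1.0, -2.0, -2.0, -1.0, -1.0, -0.0, 1.0]
```

Emit:
arm_command(plan=[[-1,0,0,0.0008,0.18],[-1,0,0,0.0008,0.18],[-1,0,0,0.0008,0.18],[-1,0,0,0.0008,0.18],[-1,0,0,0.0007,0.18],[-1,0,0,0.0008,0.18],[-1,0,0,0.0008,0.18],[-1,0,0,0.0008,0.18],[-1,0,0,0,0]])

```text
clock: 14.1
eef_pos: [473.4, 179.4, 91.7]
eef_rot: [3.14, 0.001, 2.379]
wrist_force: [2.6, -0.4, 5.9]
finger_gap: 55.7
finger_force: 25.0
```

Run:
```python
from h import *
st(); tq()
```

```text
14.1 pos [473.4 179.4  91.7] rot [3.140e+00 1.000e-03 2.379e+00] j6 -0.518 F [ 2.6 -0.4  5.9] M [-0.04 -0.47  0.07] gap 55.7 ff 25.0
torque 0.03 depth 48.9
```

Emit:
arm_command(plan=[[-1,0,0,0.0008,0.18],[-1,0,0,0.0008,0.18],[-1,0,0,0.0008,0.18],[-1,0,0,0.0008,0.18],[-1,0,0,0.0007,0.18],[-1,0,0,0.0008,0.18],[-1,0,0,0.0008,0.18],[-1,0,0,0.0007,0.18],[-1,0,0,0,0]])

```text
clock: 15.28
eef_pos: [473.4, 179.4, 85.4]
eef_rot: [3.14, -0.002, 0.939]
wrist_force: [1.8, 0.7, 7.1]
finger_gap: 55.8
finger_force: 25.0
```

Run:
```python
from h import *
st(); tq()
```

```text
15.28 pos [473.4 179.4  85.4] rot [ 3.14e+00 -2.00e-03  9.39e-01] j6 0.922 F [1.8 0.7 7.1] M [-0.06 -0.25 -0.07] gap 55.8 ff 25.0
torque 0.02 depth 26.2
```

Emit:
arm_command(plan=[[-1,0,0,0.0007,0.18],[-1,0,0,0.0008,0.18],[-1,0,0,0.0007,0.18],[-1,0,0,0.0008,0.18],[-1,0,0,0,0]])

```text
clock: 15.95
eef_pos: [473.5, 179.5, 82.5]
eef_rot: [-3.141, -0.002, 0.219]
wrist_force: [1.9, 0.6, 5.3]
finger_gap: 55.5
finger_force: 25.0
```

Run:
```python
from h import *
st(); tq()
```

```text
15.95 pos [473.5 179.5  82.5] rot [-3.141e+00 -2.000e-03  2.190e-01] j6 1.642 F [1.9 0.6 5.3] M [-0.03 -0.34 -0.04] gap 55.5 ff 25.0
torque 0.04 depth 57.4
```

Screwed 0.64 turn so far; regripping now.

Emit:
arm_command(plan=[[0.4,0,0,-0.001,0],[0.4,0,0,0,0],[0.4,0,0,0,-0.182],[0.4,0,0,0,-0.182],[0.4,0,0,0,-0.182],[0.4,0,0,0,-0.182],[0.4,0,0,0,-0.182],[0.4,0,0,0,-0.182],[0.4,0,0,0,-0.182],[0.4,0,0,0,-0.182],[0.4,0,0,0,-0.182],[0.4,0,0,0,-0.182],[0.4,0,0,0,-0.182],[0.4,0,0,0,-0.182],[0.4,0,0,0,-0.182],[0.4,0,0,0,-0.182],[0.4,0,0,0,-0.182],[0.4,0,0,0,-0.182],[0.4,0,0,0,-0.182],[0.4,0,0,0,-0.182]])

```text
clock: 18.5
eef_pos: [472.3, 179.2, 82.4]
eef_rot: [3.142, -0.001, -2.782]
wrist_force: [0.6, -0.2, 0.3]
finger_gap: 66.1
finger_force: 0.0
```

Emit:
arm_command(plan=[[0.4,0,0,0,-0.182],[0.4,0,0,0,-0.182],[0.4,0,0,0,-0.182],[0.4,0,0,0,-0.182],[0.4,0,0,0,0]])

```text
clock: 19.12
eef_pos: [472.4, 179.2, 82.5]
eef_rot: [3.141, -0.0, -2.062]
wrist_force: [0.1, 0.7, -1.0]
finger_gap: 65.5
finger_force: 0.0
```

Run:
```python
from h import *
st(); c,_,_=tq()
cv2.imwrite('pics/s3.png',cv2.resize(c['img'][100:240,270:410],(600,600),interpolation=cv2.INTER_CUBIC))
```

```text
19.12 pos [472.4 179.2  82.5] rot [ 3.141 -0.    -2.062] j6 -2.361 F [ 0.1  0.7 -1. ] M [ 0.11  0.07 -0.  ] gap 65.5 ff 0.0
torque 0.03 depth 29.6
```

View pics/s3.png

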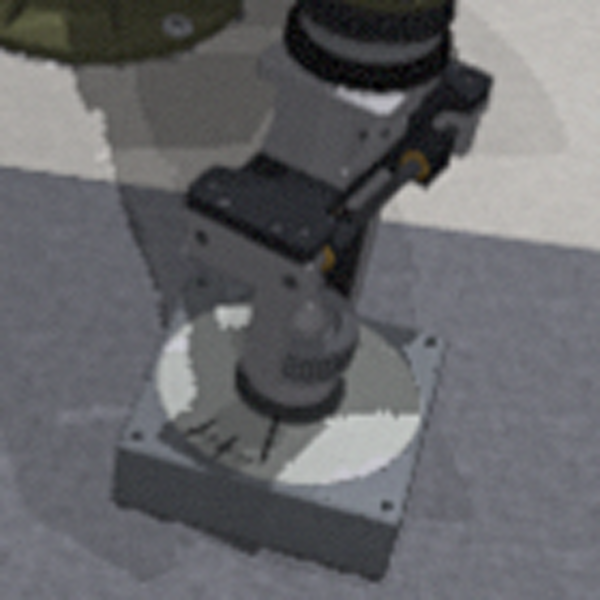

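The gauge sits on the thread at (320,350) in the crop, with the pointer at rest at (270,435). Closing again, re-centred.

Emit:
arm_command(plan=[[0.4,-0.0006,-0.0007,0,0],[-1,0,0,0,0],[-1,0,0,0,0],[-1,0,0,0,0],[-1,0,0,0,0],[-1,0,0,0.0008,0],[-1,0,0,0,0]], newtons=45)

```text
clock: 20.05
eef_pos: [473.6, 179.4, 82.4]
eef_rot: [-3.141, 0.0, -2.061]
wrist_force: [-2.3, -1.6, 5.0]
finger_gap: 56.1
finger_force: 45.0
```

Emit:
arm_command(plan=[[-1,0,0,0.0007,0.15],[-1,0,0,0.0006,0.15],[-1,0,0,0.0007,0.15],[-1,0,0,0,0]])

```text
clock: 20.55
eef_pos: [473.8, 179.2, 80.6]
eef_rot: [-3.141, 0.001, -2.514]
wrist_force: [0.1, -2.6, 6.3]
finger_gap: 55.6
finger_force: 45.0
```

Run:
```python
from h import *
st(); tq()
```

```text
20.55 pos [473.8 179.2  80.6] rot [-3.141e+00  1.000e-03 -2.514e+00] j6 -1.909 F [ 0.1 -2.6  6.3] M [-0.52  0.12  0.03] gap 55.6 ff 45.0
torque 0.08 depth 41.7
```

Emit:
arm_command(plan=[[-1,0,0,0.0006,0.15],[-1,0,0,0.0006,0.15],[-1,0,0,0.0006,0.15],[-1,0,0,0,0]])

```text
clock: 21.1
eef_pos: [473.7, 179.4, 78.5]
eef_rot: [-3.142, 0.001, -2.962]
wrist_force: [0.6, -1.7, 3.5]
finger_gap: 55.7
finger_force: 45.0
```

Run:
```python
from h import *
st(); tq()
```

```text
21.1 pos [473.7 179.4  78.5] rot [-3.142e+00  1.000e-03 -2.962e+00] j6 -1.46 F [ 0.6 -1.7  3.5] M [-0.24 -0.04 -0.  ] gap 55.7 ff 45.0
torque 0.04 depth 51.8
```

Underside near 74; continuing in small steps.

Emit:
arm_command(plan=[[-1,0,0,0.0006,0.12],[-1,0,0,0.0006,0.12],[-1,0,0,0.0005,0.11],[-1,0,0,0,0]])

```text
clock: 21.65
eef_pos: [473.5, 179.7, 76.7]
eef_rot: [3.141, 0.0, 2.972]
wrist_force: [-2.0, 0.6, 5.2]
finger_gap: 56.1
finger_force: 45.0
```

Run:
```python
from h import *
st(); tq()
```

```text
21.65 pos [473.5 179.7  76.7] rot [3.141 0.    2.972] j6 -1.112 F [-2.   0.6  5.2] M [0.27 0.23 0.04] gap 56.1 ff 45.0
torque 0.1 depth 54.2
```

Emit:
arm_command(plan=[[-1,0,0,0.0004,0.1],[-1,0,0,0.0004,0.1],[-1,0,0,0,0]])

```text
clock: 22.08
eef_pos: [473.9, 179.7, 76.6]
eef_rot: [3.141, 0.001, 2.773]
wrist_force: [-3.2, -0.9, 12.2]
finger_gap: 55.6
finger_force: 45.0
```

Run:
```python
from h import *
st(); tq()
```

```text
22.07 pos [473.9 179.7  76.6] rot [3.141e+00 1.000e-03 2.773e+00] j6 -0.912 F [-3.2 -0.9 12.2] M [-0.03  0.4   0.1 ] gap 55.6 ff 45.0
torque 0.18 depth 52.6
```

On the shoulder: z stopped and the force rose. Easing the press, then turning through the play.

Emit:
arm_command(plan=[[-1,0,0,-0.0008,0.08],[-1,0,0,0,0.08],[-1,0,0,0,0.08],[-1,0,0,0,0]])

```text
clock: 22.62
eef_pos: [473.6, 179.8, 76.7]
eef_rot: [3.141, 0.0, 2.534]
wrist_force: [-1.1, 2.4, 5.3]
finger_gap: 55.8
finger_force: 45.0
```

Run:
```python
from h import *
st(); tq()
```

```text
22.62 pos [473.6 179.8  76.7] rot [3.141 0.    2.534] j6 -0.673 F [-1.1  2.4  5.3] M [0.47 0.08 0.01] gap 55.8 ff 45.0
torque 0.1 depth 54.2
```

Emit:
arm_command(plan=[[-1,0,0,0,0.08],[-1,0,0,0,0.08],[-1,0,0,0,0.06],[-1,0,0,0,0]])

```text
clock: 23.18
eef_pos: [473.7, 179.7, 76.7]
eef_rot: [3.141, 0.0, 2.315]
wrist_force: [-0.9, 1.7, 3.9]
finger_gap: 55.5
finger_force: 45.0
```

Run:
```python
from h import *
st(); tq()
```

```text
23.18 pos [473.7 179.7  76.7] rot [3.141 0.    2.315] j6 -0.454 F [-0.9  1.7  3.9] M [ 0.34 -0.1   0.05] gap 55.5 ff 45.0
torque 0.12 depth 50.8
```

Emit:
arm_command(plan=[[-1,0,0,0,0.06],[-1,0,0,0,0.06],[-1,0,0,0,0.06],[-1,0,0,0,0]])

```text
clock: 23.72
eef_pos: [473.7, 179.4, 76.6]
eef_rot: [3.141, 0.0, 2.135]
wrist_force: [-0.8, -0.8, 5.3]
finger_gap: 55.8
finger_force: 45.0
```

Run:
```python
from h import *
st(); tq()
```

```text
23.73 pos [473.7 179.4  76.6] rot [3.141 0.    2.135] j6 -0.274 F [-0.8 -0.8  5.3] M [-0.12 -0.21  0.15] gap 55.8 ff 45.0
torque 0.2 depth 50.9
```

Emit:
arm_command(plan=[[-1,0,0,0,0.06],[-1,0,0,0,0.06],[-1,0,0,0,0.06],[-1,0,0,0,0.06],[-1,0,0,0,0.06],[-1,0,0,0,0]])

```text
clock: 24.52
eef_pos: [473.6, 179.2, 76.5]
eef_rot: [3.141, 0.001, 1.835]
wrist_force: [-0.9, -1.7, 5.2]
finger_gap: 55.8
finger_force: 45.0
```

Run:
```python
from h import *
st(); tq()
```

```text
24.52 pos [473.6 179.2  76.5] rot [3.141e+00 1.000e-03 1.835e+00] j6 0.026 F [-0.9 -1.7  5.2] M [-0.54 -0.22  0.27] gap 55.8 ff 45.0
torque 0.36 depth 45.5
```

Emit:
arm_command(plan=[[-1,0,0,0,0.06],[-1,0,0,0,0.06],[-1,0,0,0,0.06],[-1,0,0,0,0.05],[-1,0,0,0,0],[-1,0,0,0,0]])

```text
clock: 25.32
eef_pos: [473.5, 179.1, 76.5]
eef_rot: [-3.142, 0.001, 1.607]
wrist_force: [-2.3, -2.8, 6.3]
finger_gap: 55.7
finger_force: 45.0
```

Run:
```python
from h import *
st(); c,th,d=tq()
cv2.imwrite('pics/s4.png',cv2.resize(c['img'][150:230,290:390],(800,600)[:2],interpolation=cv2.INTER_CUBIC))
```

```text
25.32 pos [473.5 179.1  76.5] rot [-3.142e+00  1.000e-03  1.607e+00] j6 0.254 F [-2.3 -2.8  6.3] M [-0.8  -0.02  0.45] gap 55.7 ff 45.0
torque 0.55 depth 30.6
```

View pics/s4.png

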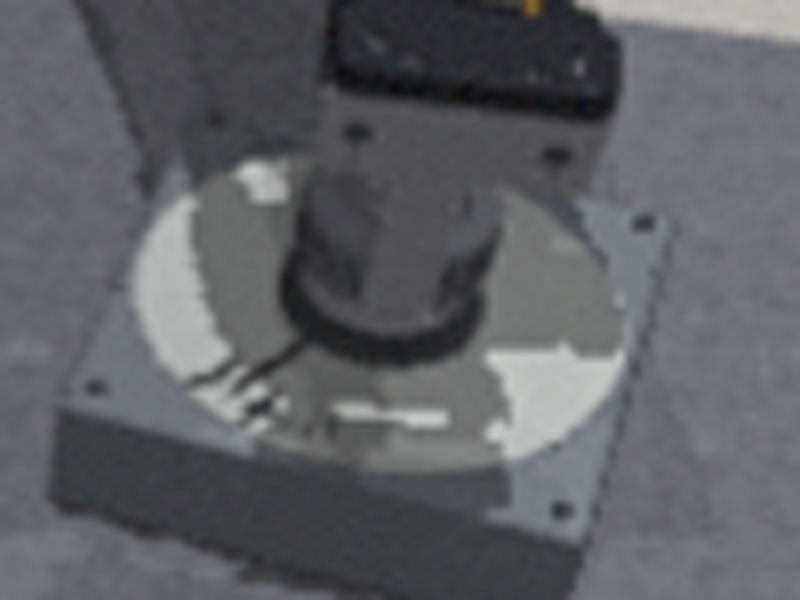

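The pointer lies between the first long mark (260,405) and the second (205,378). Holding there briefly, then releasing straight up.

Emit:
arm_command(plan=[[-1,0,0,0,0],[-1,0,0,0,0],[-1,0,0,0,0],[-1,0,0,0,0],[-1,0,0,0,0],[-1,0,0,0,0]])

```text
clock: 26.12
eef_pos: [473.5, 179.1, 76.5]
eef_rot: [-3.142, 0.001, 1.607]
wrist_force: [-1.9, -3.1, 5.4]
finger_gap: 56.0
finger_force: 45.0
```

Run:
```python
from h import *
st(); tq()
```

```text
26.12 pos [473.5 179.1  76.5] rot [-3.142e+00  1.000e-03  1.607e+00] j6 0.254 F [-1.9 -3.1  5.4] M [-0.78 -0.03  0.47] gap 56.0 ff 45.0
torque 0.55 depth 30.7
```

Emit:
arm_command(plan=[[0.6,0,0,-0.0008,0],[0.6,0,0,0,0],[0.6,0,0,0,0],[0.6,0,0,0,0],[0.6,0,0,-0.01,0],[0.6,0,0,-0.02,0],[0.6,0,0,-0.04,0],[0.6,0,0,-0.04,0],[0.6,0,0,-0.04,0],[0.6,0.03,0,-0.03,0],[0.6,-0.05,0,0,0],[0.6,-0.05,0,0,0],[0.6,-0.04,0,0,0],[0.6,0,0,0,0],[0.6,0,0,0,0]])

```text
clock: 28.05
eef_pos: [476.9, 69.9, 257.7]
eef_rot: [3.141, -0.0, 1.602]
wrist_force: [-0.9, -0.6, 0.2]
finger_gap: 75.4
finger_force: 0.0
```

Run:
```python
from h import *
st(); c,_,_=tq()
c2=cam('top')
W=cloud(c2); d=np.hypot(W[...,0]-473,W[...,1]-179)
for lo,hi in((90,104),(110,120)):
    m=(d<45)&(W[...,2]>lo)&(W[...,2]<hi); print(lo,np.median(W[m],axis=0).round(1),m.sum())
a=cv2.resize(c['img'][130:250,270:430],(800,600),interpolation=cv2.INTER_CUBIC)
cv2.imwrite('pics/s5.png',a); cv2.imwrite('pics/t5.png',c2['img'])
```

```text
28.05 pos [476.9  69.9 257.7] rot [ 3.141 -0.     1.602] j6 0.038 F [-0.9 -0.6  0.2] M [-0.03  0.06 -0.02] gap 75.4 ff 0.0
torque 0.03 depth 53.6
90 [nan nan nan] 0
110 [nan nan nan] 0
  return _methods._mean(a, axis=axis, dtype=dtype,
  ret = um.true_divide(
```

View pics/s5.png

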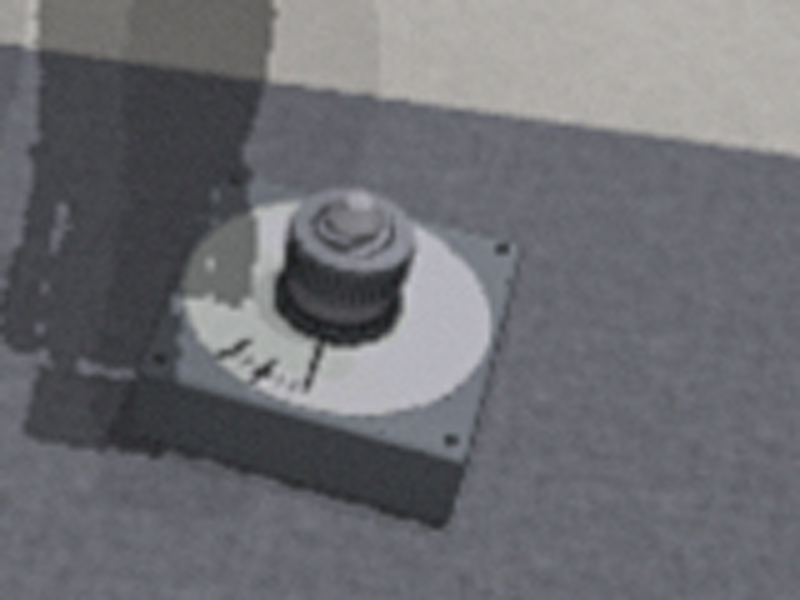

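View pics/t5.png

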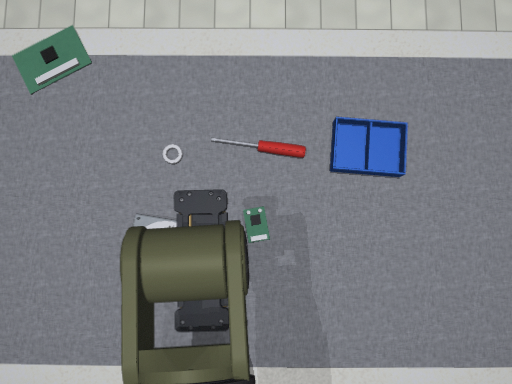

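The gauge sits level on the shell at (350,250) with the nose standing out of it. The pointer is back at rest (315,365), the arm is clear, and the top view shows the bystanders undisturbed.

```bash
python3 -c "
from cell import ticket
print(ticket.sign_off())"
```

```text
the job is handed in; nothing more can be done
None
```

The ring gauge is screwed down about one turn (from landing to its stop), tightened to about 0.5 rad (between the two long marks) and held there for about a second, then released. The pointer is back at rest, the other things look undisturbed, and the job is handed in at about 28 s on the robot's clock.

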